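# Sift the hazelnuts from the walnuts

### The arm

A 6-joint arm with a two-finger parallel gripper is mounted at the origin on a cart in front of the work surface, level with it; the furniture and walls round the work are solid. World frame = base frame: x ahead of the robot, y to its left, z up, the work surface at z = 0. Lengths are in m, angles in degrees, forces in N, time in s.
With the tool pointing down it reaches from about 0.325 to 1 m from the base axis. Payload 5.1 kg.
Tool frame: the origin (TCP) lies midway between the tips of the shut fingers; the grasp point (between the pads) lies 19 mm behind it (robot.hold_point_z is the distance from the TCP to the grasp point, in m); z points along the fingers, y is the line along which they close (so a half turn about z gives the same grasp; the last joint's range is limited). The gripper opens to 85 mm and grips with 20 to 120 N. Pads are 22 mm wide; open, the fingers measure 114 mm over their backs; the gripper's body (76 mm by 85 mm) begins 54 mm behind the grasp point. The pads swing forward as they close: fully open they stand 13 mm farther back than shut.
Start: joints at [64.824, 7.093, 94.555, -0, 78.352, -4.733], TCP at [0.227, 0.609, 0.231] pointing down, gripper open.
Joint ranges: [-149.61, 149.61], [-58.7, 133.49], [1.44, 155.28], [-77.14, 257.14], [18.33, 153.61], [-166.67, 166.67]. Speed limits (degrees/s): [147.25, 147.25, 180, 180, 180, 180].

### API

Orientations are given as a 3x3 rotation matrix whose columns are the frame's x, y, z axes.
In Python, from station import robot gives the robot as it stands.
- The arm moves only by the tool drive_tool, never from a script. Its argument "deltas" is a list of rows, each a list of 6 numbers: the shift along the world's x, y, z in m, then the turn, a rotation vector about the world's x, y, z in rad. A call has 1 to 8 rows; each row is the pose to reach, as a shift and turn from the pose commanded when the call began; what a row does not reach only later rows make up. A row lasts 1/8 s, in which the tool goes at most 62.5 mm and 10.7 degrees, less where a joint would pass 70% of its speed; a pose out of reach is approached as far as the arm can. A call with a gripper value outside its range is refused whole. "grip" is the opening, from 0 (shut) to 1 (fully open), set as the call begins (left out, the last holds). The fingers move at their own pace and stop on an object; "newtons" is the grip in N (left out, the last holds). Time passes only in rows, so rows that repeat a pose let the fingers close. It gives the time, the measured TCP pose, the force, the opening and the grip force at its end, in the units of the state.
- robot.get_state(): the state, without advancing time (a new reading comes with each control period).
- robot.read_camera(name): name is "scene" or "top" or "wrist"; returns a dict with "color" (384x512x3 uint8, blue, green, red), "camera_matrix" (3x3 intrinsics, pixels), "world_from_camera" (4x4, takes a point from camera to world coordinates); the wrist camera has in their place "tool_from_camera" (4x4, takes a point from camera to tool coordinates, whose origin is the TCP and whose axes are the flange's). Camera axes: x right, y down, z forward; pixel columns grow to the right and rows downward; lengths in m; the calibration is good to about 2 mm. A picture is of the moment at which its call begins: read the wrist's pose just before it. There is no depth.
- robot.finish_job(): hands the job in; it is judged then, once.
The state is a dict: "clock": time; "joint_pos": joint angles; "joint_velocities": joint speeds; "joint_torque": joint torques, N m; "ee_pos": TCP position; "ee_rot": TCP orientation; "wrist_force": force on the tool from outside, world axes, zero at the start; "wrist_torque": the same for the moment, N m; "grip_width": opening from 0.0 (shut) to 1.0 (fully open); "grasp_force": force on a finger pad.
Only numpy, scipy, OpenCV 4.12 (cv2) and the standard library are available. Lean on these libraries where they do the work, as an engineer would, in place of code of your own. Each camera call takes 0.05 s, during which the arm holds its last target. There are 200 camera calls.

### The job

Take the hand sieve by its handle and, keeping it on the rails of the catch bin, shake it briskly side to side between the two spring buffers, meeting each of them at least twice, the left one first. Push a buffer in only about half-way each time, never near the end of its travel, and go on until every hazelnut has fallen into the bin and only the walnuts stay in the sieve. Then set the sieve with the walnuts down flat inside the wooden tray, lined up with it, and let go. Leave the jar and the drum cheese alone.

Things in the scene. Friction and masses are not known exactly. Their poses are not given: they have to be found in the camera images.
- bin: catch bin of sheet steel, fixed, 132 (x) x 284 (y) x 70 mm high, open on top, inner width 100 mm, floor 6 mm thick. Origin: centre of its underside. The tops of its two long walls (along its y, 70 mm up) are the rails on which the sieve slides along the bin's y; guide lips outside the rails stand 8 mm above them and leave the sieve 3 mm of play each side in x. Near each end a dark stop bridge with a spring buffer stands across the rails. The sieve starts on the rails
- sieve: hand sieve, steel, 116 (x) x 150 (y) mm, walls 42 mm high, about 0.35 kg. Origin: centre of its underside. Wire mesh with openings of 21 x 24 mm lies 9 mm up at both y ends, either side of a blank sheet strip 36 mm wide (in y) across the middle, edged by a raised wire of 1.3 mm: the nuts start on the strip and only brisk strokes (from buffer to buffer in 0.4 s or less) make them hop the wire; slow ones leave them there
- sieve_grip (a point): centre of the sieve's wooden handle grip, 69 mm above the sieve's underside, over its middle: a bar along the sieve's x, 84 mm long, 16 mm wide (y), 22 mm high, with free space below; take it from above with the fingers closing along the sieve's y
- buffer_left (a joint): push-in of the spring buffer at the bin's +y end, in m: 0 free, grows as it is pushed toward +y, 0.010 at its end; half-way is 0.005 (about 7.5 N). Black rubber disc of 22 mm, its middle 24 mm above the rails, facing the sieve's end wall. Spring 1500 N/m, no preload. The free way from the sieve's start to the buffer is not measured: anything from 12 to 28 mm, different at each end
- buffer_right (a joint): the same for the buffer at the bin's -y end, pushed toward -y
- tray: flat wooden tray, fixed, 150 (x) x 184 (y) mm outside, 136 x 170 mm inside, rim 18 mm high, floor 8 mm up. Origin: centre of its underside
- tray_floor (a point): centre of the tray's floor, on the floor's upper face
- hazelnut_0_c (a point): centre of a hazelnut (small nut, 16 mm across, round, 10 g); starts in the sieve. Inside the bin once it has fallen through
- hazelnut_1_c (a point): centre of a hazelnut (small nut, 16 mm across, round, 10 g); starts in the sieve. Inside the bin once it has fallen through
- hazelnut_2_c (a point): centre of a hazelnut (small nut, 16 mm across, round, 10 g); starts in the sieve. Inside the bin once it has fallen through
- hazelnut_3_c (a point): centre of a hazelnut (small nut, 16 mm across, round, 10 g); starts in the sieve. Inside the bin once it has fallen through
- walnut_0_c (a point): centre of a walnut (large nut, 32 mm across, round); starts in the sieve
- walnut_1_c (a point): centre of a walnut (large nut, 32 mm across, round); starts in the sieve
- jar: honey jar, 71 mm wide, 110 mm high, loose bystander; origin at the centre of its underside
- goat_cheese: small drum-shaped cheese, 62 mm wide, 72 mm high, loose bystander; origin at the centre of its underside

How it is judged (in metres and radians):
On the way, in this order (a step that is already met when the one before it is completed fails the run):
1. the sieve has pushed the left buffer in by at least 2.5 mm, its underside no more than 8 mm above the rails (first time) (value of joint buffer_left above 0.0025 m and z of sieve in the frame of bin below 0.078 m), for 0.02 s.
2. the sieve has pushed the right buffer in by at least 2.5 mm, its underside no more than 8 mm above the rails (first time) (value of joint buffer_right above 0.0025 m and z of sieve in the frame of bin below 0.078 m), for 0.02 s.
3. the sieve has pushed the left buffer in by at least 2.5 mm, its underside no more than 8 mm above the rails (second time) (all of step 1), for 0.02 s.
4. the sieve has pushed the right buffer in by at least 2.5 mm, its underside no more than 8 mm above the rails (second time) (all of step 2), for 0.02 s.
At the end, for the whole second after the job is handed in: all four hazelnuts lie in the bin (centre within its walls, below 50 mm), both walnuts are in the sieve, and the sieve lies at rest on the tray's floor: centre within 18 mm of the floor's centre, long side within 0.2 rad of the tray's, level within 0.06 rad, underside within 4 mm of the floor (x of hazelnut_0_c in the frame of bin between -0.054 and 0.054 m and y of hazelnut_0_c in the frame of bin between -0.141 and 0.141 m and z of hazelnut_0_c in the frame of bin between 0 and 0.05 m and x of hazelnut_1_c in the frame of bin between -0.054 and 0.054 m and y of hazelnut_1_c in the frame of bin between -0.141 and 0.141 m and z of hazelnut_1_c in the frame of bin between 0 and 0.05 m and x of hazelnut_2_c in the frame of bin between -0.054 and 0.054 m and y of hazelnut_2_c in the frame of bin between -0.141 and 0.141 m and z of hazelnut_2_c in the frame of bin between 0 and 0.05 m and x of hazelnut_3_c in the frame of bin between -0.054 and 0.054 m and y of hazelnut_3_c in the frame of bin between -0.141 and 0.141 m and z of hazelnut_3_c in the frame of bin between 0 and 0.05 m and x of walnut_0_c in the frame of sieve between -0.056 and 0.056 m and y of walnut_0_c in the frame of sieve between -0.073 and 0.073 m and z of walnut_0_c in the frame of sieve between 0.005 and 0.06 m and x of walnut_1_c in the frame of sieve between -0.056 and 0.056 m and y of walnut_1_c in the frame of sieve between -0.073 and 0.073 m and z of walnut_1_c in the frame of sieve between 0.005 and 0.06 m and horizontal distance between sieve and tray_floor below 0.018 m and z of sieve in the frame of tray_floor between -0.003 and 0.004 m and angle between sieve's own z axis and vertical below 0.06 rad and angle between the y axis of sieve and the y axis of tray, either way round below 0.2 rad and linear speed of sieve below 0.02 m/s); the robot touches nothing.
It fails at once if the left buffer was driven in by 8.5 mm or more (its end is at 10 mm) (value of joint buffer_left above 0.0085 m).
It fails at once if the right buffer was driven in by 8.5 mm or more (its end is at 10 mm) (value of joint buffer_right above 0.0085 m).
It fails at once if the honey jar was moved more than 20 mm (distance of jar from where it was at the start of the episode above 0.02 m).
It fails at once if the small drum cheese was moved more than 20 mm (distance of goat_cheese from where it was at the start of the episode above 0.02 m).
It also fails if it takes over 51 s, if anything falls off the work surface, if the arm or the gripper's body presses on something with over 40 N, if the wrist force passes 120 N, or if a joint passes its speed limit or range.

## Working session

There is one attempt and no reset: what is moved stays moved. The work goes in short steps, Python scripts to look and compute and a tool call to move; the robot and the scene stay as the last step left them, time stands still between calls to the robot, and variables do not carry over. Pictures are saved under pics/ and viewed, at most 10 in all, crops included, and the job is handed in when it is done.

Besides the shell and the picture viewer there is one more tool, called after "Emit:" by a JSON object that holds its "method" and its "body", one argument or row to a line. drive_tool: Moves the arm, as the interface text tells. Its arguments: {"type":"object","properties":{"deltas":{"type":"array","items":{"type":"array","items":{"type":"number"}}},"grip":{"type":"number"},"newtons":{"type":"number"}},"required":["deltas"]}

```bash
mkdir -p pics; ls; python3 - <<'E'
from station import robot
import cv2,numpy as np
for n in("scene","top"):
    r=robot.read_camera(n); cv2.imwrite(f"pics/{n}0.png",r["color"]); print(n,r["camera_matrix"].round(1).tolist(),r["world_from_camera"].round(4).tolist())
s=robot.get_state(); print(s["clock"],s["ee_pos"],np.round(s["ee_rot"],3).tolist(),s["grip_width"],robot.hold_point_z)
E
```

```text
pics
scene [[412.1, 0.0, 256.2], [0.0, 412.1, 190.7], [0.0, 0.0, 1.0]] [[0.8582, -0.2066, 0.4699, 0.0359], [-0.513, -0.3791, 0.7702, -0.8391], [0.0191, -0.902, -0.4313, 0.6469], [0.0, 0.0, 0.0, 1.0]]
top [[362.4, 0.0, 250.0], [0.0, 362.4, 192.2], [0.0, 0.0, 1.0]] [[0.0004, -0.9926, 0.1211, 0.4366], [-1.0, -0.001, -0.0051, 0.1201], [0.0051, -0.1211, -0.9926, 1.3804], [0.0, 0.0, 0.0, 1.0]]
0.1 [0.22680432 0.60855663 0.23017358] [[-0.937, 0.349, -0.001], [0.349, 0.937, -0.002], [0.0, -0.002, -1.0]] 0.9989372573582258 0.0187
```

View pics/scene0.png

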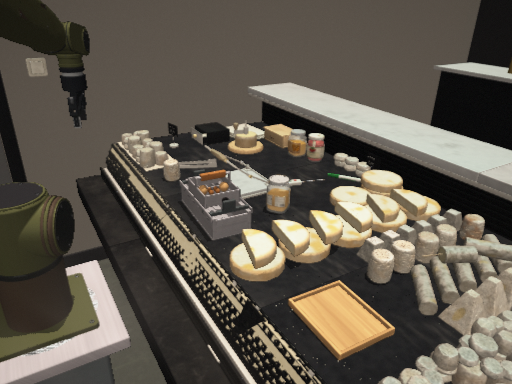

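View pics/top0.png

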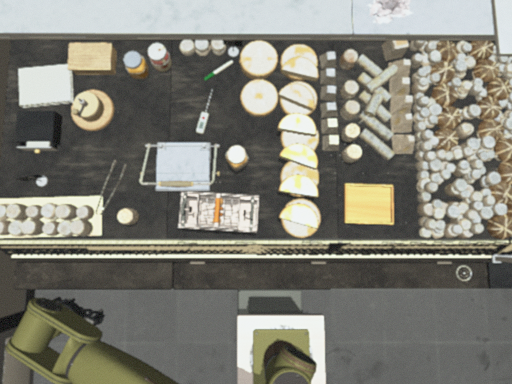

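```bash
cat > h.py <<'E'
import cv2,numpy as np
from station import robot
def rays(r,px,T=None):
    T=r["world_from_camera"] if T is None else T
    p=cv2.undistortPoints(np.float64(px).reshape(-1,1,2),r["camera_matrix"],None).reshape(-1,2)
    return T[:3,3],np.c_[p,np.ones(len(p))]@T[:3,:3].T
def onz(r,px,z,T=None):
    o,d=rays(r,px,T); return o+d*((z-o[2])/d[:,2])[:,None]
def wrist():
    s=robot.get_state(); r=robot.read_camera("wrist")
    M=np.eye(4); M[:3,:3]=s["ee_rot"]; M[:3,3]=s["ee_pos"]
    return r,M@r["tool_from_camera"]
def mask(im,lo,hi,box=None):
    m=cv2.inRange(cv2.cvtColor(im,cv2.COLOR_BGR2HSV),lo,hi)
    if box:
        k=np.zeros_like(m);x0,y0,x1,y1=box;k[y0:y1,x0:x1]=255;m&=k
    return m
def rect(m):
    c=max(cv2.findContours(m,cv2.RETR_EXTERNAL,cv2.CHAIN_APPROX_NONE)[0],key=cv2.contourArea)
    return cv2.minAreaRect(c),c
E
python3 - <<'E'
from h import *
im=cv2.imread("pics/top0.png")
r=robot.read_camera("top")
print(cv2.cvtColor(im,cv2.COLOR_BGR2HSV)[[204,208,212],[369,218,218]])
def show(n,m,z):
    R,c=rect(m);b=cv2.boxPoints(R);w=onz(r,b,z);print(n,R,"\n",w.round(4).tolist(),w.mean(0).round(4))
    for i in(0,1):
        e=w[i+1]-w[i];print(np.linalg.norm(e).round(4),np.degrees(np.arctan2(e[1],e[0])).round(2))
show("tray",mask(im,(12,70,90),(32,255,255),(335,175,405,235)),.018)
show("handle",mask(im,(5,110,60),(18,255,255),(205,190,232,228)),.15)
c=im[180:245,165:275];cv2.imwrite("pics/topcrop.png",cv2.resize(c,None,fx=7,fy=7,interpolation=cv2.INTER_CUBIC))
E
```

```text
[[ 24 106 241]
 [ 16 160 232]
 [ 15 167 214]]
tray ((369.0, 204.0), (42.0, 50.0), 90.0) 
 [[0.6385, -0.2442, 0.018], [0.6387, -0.4348, 0.018], [0.4794, -0.4271, 0.018], [0.4793, -0.2392, 0.018]] [ 0.5589 -0.3363  0.018 ]
0.1906 -89.94
0.1595 177.26
handle ((217.88494873046875, 209.5931396484375), (7.327935218811035, 23.711103439331055), 6.009006023406982) 
 [[0.4884, 0.2392, 0.15], [0.5687, 0.2318, 0.15], [0.5661, 0.2069, 0.15], [0.4858, 0.2146, 0.15]] [0.5273 0.2231 0.15  ]
0.0806 -5.3
0.025 -95.99
```

View pics/topcrop.png

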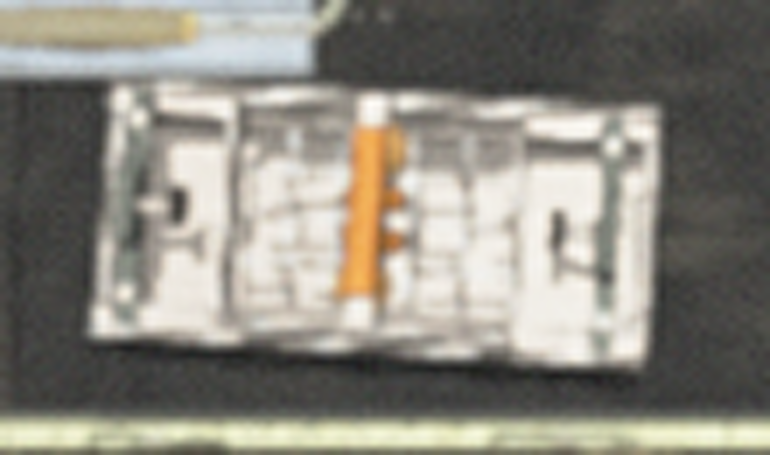

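Emit:
{"method": "drive_tool", "body": {
  "deltas": [
    [0.0375,-0.048,0.012,0,0,0.036],
    [0.075,-0.096,0.025,0,0,0.072],
    [0.112,-0.144,0.037,0,0,0.109],
    [0.15,-0.193,0.05,0,0,0.145],
    [0.187,-0.24,0.062,0,0,0.18],
    [0.225,-0.289,0.075,0,0,0.217],
    [0.262,-0.337,0.087,0,0,0.25],
    [0.3,-0.385,0.1,0,0,0.28]
  ]
}}

```text
clock: 1.15
ee_pos: [0.5276, 0.2224, 0.3314]
ee_rot: [[-0.997, 0.076, -0.0], [0.076, 0.997, 0.0], [0.0, 0.0, -1.0]]
wrist_force: [-0.5, 0.4, -0.2]
grip_width: 1.003
grasp_force: 0.0
```

Emit:
{"method": "drive_tool", "body": {
  "deltas": [
    [0,0,0,0,0,0],
    [0,0,0,0,0,0]
  ]
}}

```text
clock: 1.4
ee_pos: [0.5266, 0.2242, 0.3307]
ee_rot: [[-0.997, 0.077, -0.001], [0.077, 0.997, 0.0], [0.001, 0.0, -1.0]]
wrist_force: [-0.8, -0.1, -0.1]
grip_width: 1.001
grasp_force: 0.0
```

```bash
python3 - <<'E'
from h import *
r,T=wrist(); cv2.imwrite("pics/w1.png",r["color"]); np.save("w1T.npy",T)
s=robot.get_state();print(s["ee_pos"],s["ee_rot"].round(3).tolist(),s["clock"],T.round(3).tolist(),r["camera_matrix"].round(1).tolist())
E
```

```text
[0.52620509 0.22480717 0.33054742] [[-0.997, 0.076, -0.001], [0.076, 0.997, 0.0], [0.001, -0.0, -1.0]] 1.45 [[0.078, 0.952, 0.296, 0.449], [0.997, -0.074, -0.022, 0.229], [0.001, 0.297, -0.955, 0.473], [0.0, 0.0, 0.0, 1.0]] [[286.1, 0.0, 252.4], [0.0, 286.1, 191.9], [0.0, 0.0, 1.0]]
```

View pics/w1.png

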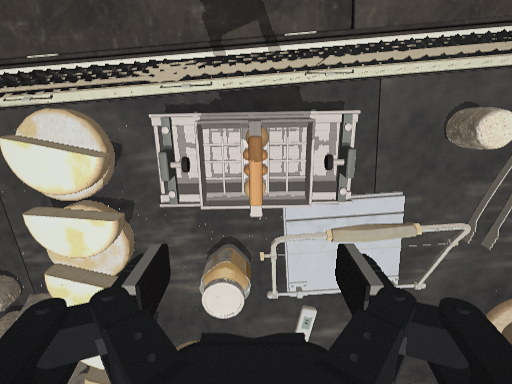

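```bash
python3 - <<'E'
from h import *
im=cv2.imread("pics/w1.png");T=np.load("w1T.npy");r=robot.read_camera("wrist")
c=im[100:225,140:370];cv2.imwrite("pics/w1c.png",cv2.resize(c,None,fx=3.45,fy=3.45,interpolation=cv2.INTER_CUBIC))
m=mask(im,(5,90,60),(20,255,255),(235,120,275,215));R,_=rect(m);print(R);b=cv2.boxPoints(R);print(onz(r,b,.15,T).round(4).tolist())
px=[(149,114),(360,111),(356,200),(162,206)]
print(onz(r,px,.07,T).round(4).tolist())
E
```

```text
((254.84999084472656, 165.9499969482422), (24.534191131591797, 78.23681640625), 1.7357046604156494)
[[0.5642, 0.2071, 0.15], [0.4731, 0.2179, 0.15], [0.476, 0.2449, 0.15], [0.5675, 0.2364, 0.15]]
[[0.4525, 0.0881, 0.07], [0.4709, 0.3741, 0.07], [0.5987, 0.3724, 0.07], [0.5856, 0.0829, 0.07]]
```

View pics/w1c.png

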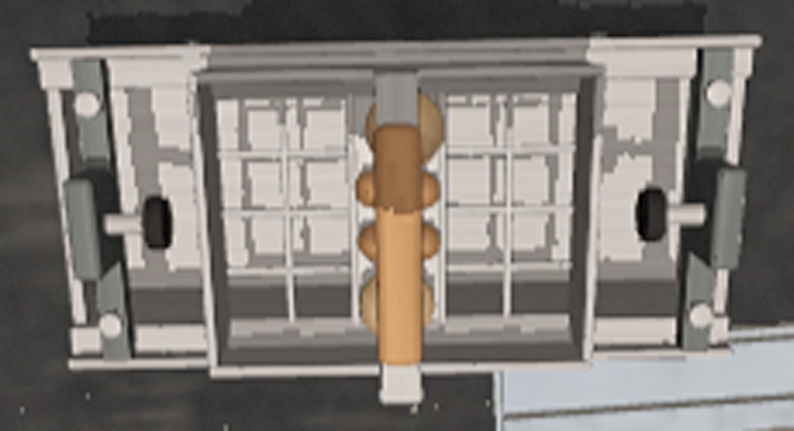

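```bash
python3 - <<'E'
from h import *
T=np.load("w1T.npy");r=robot.read_camera("wrist")
def P(n,c,z):
    w=onz(r,np.array(c)/3.45+[140-.36,100-.36],z,T);print(n,w.round(4)[:,:2].tolist(),w.mean(0).round(4)[:2]);return w
b=P("bin",[(32,50),(760,40),(730,350),(70,365)],.078)
s=P("sieve",[(200,74),(603,68),(590,364),(211,376)],.112)
f=P("buf R,L",[(172,222),(638,214)],.094)
h=P("grip top",[(398,125),(401,364)],.150)
for n,a,c in(("binlo",b[0],b[1]),("binhi",b[3],b[2]),("slo",s[0],s[1]),("shi",s[3],s[2]),("buf",f[0],f[1])):
    e=c-a;print(n,np.linalg.norm(e).round(4),"yaw",np.degrees(np.arctan2(-e[0],e[1])).round(2))
e=h[1]-h[0];print("grip yaw",np.linalg.norm(e),np.degrees(np.arctan2(e[1],e[0])))
yaw=np.radians(-4.5);Y=np.array([-np.sin(yaw),np.cos(yaw),0])
print("along Y: bin,sieve,bufs,grip",b.mean(0)@Y,(s@Y).round(4),(f@Y).round(4),(h@Y).round(4))
E
```

```text
bin [[0.4526, 0.0907], [0.4707, 0.3711], [0.5969, 0.3627], [0.5818, 0.0829]] [0.5255 0.2269]
sieve [[0.4651, 0.1607], [0.4742, 0.3036], [0.5857, 0.2971], [0.5791, 0.1495]] [0.526  0.2277]
buf R,L [[0.5208, 0.1388], [0.5318, 0.3202]] [0.5263 0.2295]
grip top [[0.4843, 0.2295], [0.5662, 0.2244]] [0.5252 0.2269]
binlo 0.281 yaw -3.71
binhi 0.2802 yaw -3.1
slo 0.1432 yaw -3.64
shi 0.1477 yaw -2.55
buf 0.1817 yaw -3.47
grip yaw 0.08207542721183547 -3.5814129335454647
along Y: bin,sieve,bufs,grip 0.26740719634123367 [0.1967 0.3399 0.3421 0.1945] [0.1793 0.3609] [0.2668 0.2681]
```

Emit:
{"method": "drive_tool", "body": {
  "deltas": [
    [0,0.001,-0.04,0,0,0.005],
    [-0.001,0.002,-0.085,0,0,0.01],
    [-0.001,0.003,-0.125,0,0,0.017],
    [-0.001,0.003,-0.155,0,0,0.017],
    [-0.001,0.003,-0.18,0,0,0.017],
    [-0.001,0.003,-0.2,0,0,0.017],
    [-0.001,0.003,-0.209,0,0,0.017],
    [-0.001,0.003,-0.209,0,0,0.017]
  ],
  "grip": 1,
  "newtons": 60
}}

```text
clock: 2.55
ee_pos: [0.5256, 0.2275, 0.122]
ee_rot: [[-0.998, 0.059, -0.001], [0.059, 0.998, -0.0], [0.001, -0.0, -1.0]]
wrist_force: [0.2, 0.8, -0.7]
grip_width: 1.0
grasp_force: 0.0
```

```bash
python3 - <<'E'
from h import *
s=robot.get_state();print(s["clock"],s["ee_pos"],np.round(s["ee_rot"],3).tolist(),s["wrist_force"])
r,T=wrist(); cv2.imwrite("pics/w2.png",r["color"])
E
```

```text
2.55 [0.52560372 0.22747437 0.12195329] [[-0.998, 0.059, -0.001], [0.059, 0.998, -0.0], [0.001, -0.0, -1.0]] [ 0.20714898  0.750916   -0.71118721]
```

View pics/w2.png

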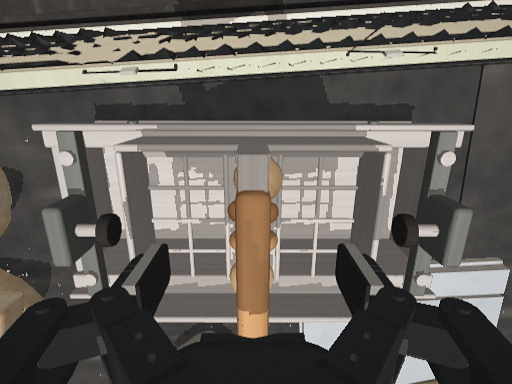

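Emit:
{"method": "drive_tool", "body": {
  "deltas": [
    [0,0,0,0,0,0],
    [0,0,0,0,0,0],
    [0,0,0,0,0,0],
    [0,0,0,0,0,0],
    [0,0,0,0,0,0],
    [0,0,0,0,0,0]
  ],
  "grip": 0,
  "newtons": 80
}}

```text
clock: 3.35
ee_pos: [0.5261, 0.2274, 0.1227]
ee_rot: [[-0.998, 0.06, 0.001], [0.06, 0.998, 0.0], [-0.001, 0.0, -1.0]]
wrist_force: [-0.7, 0.1, 3.0]
grip_width: 0.169
grasp_force: 79.0
```

Emit:
{"method": "drive_tool", "body": {
  "deltas": [
    [0.0002,0.004,0,0,0,0],
    [0.0005,0.008,0,0,0,0],
    [0.0007,0.012,0,0,0,0],
    [0.0008,0.013,0,0,0,0],
    [0.0008,0.014,0,0,0,0]
  ]
}}

```text
clock: 3.98
ee_pos: [0.5272, 0.2399, 0.1228]
ee_rot: [[-0.998, 0.06, 0.001], [0.06, 0.998, -0.003], [-0.001, -0.003, -1.0]]
wrist_force: [-0.3, -7.3, 4.8]
grip_width: 0.172
grasp_force: 79.4
```

Emit:
{"method": "drive_tool", "body": {
  "deltas": [
    [0.0001,0.002,0,0,0,0],
    [0.0001,0.002,0,0,0,0]
  ]
}}

```text
clock: 4.22
ee_pos: [0.5274, 0.2421, 0.1228]
ee_rot: [[-0.998, 0.06, 0.001], [0.06, 0.998, -0.002], [-0.001, -0.002, -1.0]]
wrist_force: [0.0, -5.0, 4.4]
grip_width: 0.172
grasp_force: 79.2
```

Emit:
{"method": "drive_tool", "body": {
  "deltas": [
    [0.0001,0.002,0,0,0,0],
    [0.0001,0.002,0,0,0,0]
  ]
}}

```text
clock: 4.47
ee_pos: [0.5275, 0.2441, 0.1228]
ee_rot: [[-0.998, 0.06, 0.001], [0.06, 0.998, -0.003], [-0.001, -0.002, -1.0]]
wrist_force: [-0.4, -5.1, 4.4]
grip_width: 0.17
grasp_force: 79.2
```

Emit:
{"method": "drive_tool", "body": {
  "deltas": [
    [0.0001,0.0015,0,0,0,0],
    [0.0001,0.0015,0,0,0,0]
  ]
}}

```text
clock: 4.72
ee_pos: [0.5275, 0.2455, 0.1227]
ee_rot: [[-0.998, 0.06, 0.001], [0.06, 0.998, -0.003], [-0.001, -0.003, -1.0]]
wrist_force: [1.0, -4.9, 3.9]
grip_width: 0.167
grasp_force: 79.2
```

Emit:
{"method": "drive_tool", "body": {
  "deltas": [
    [0.0001,0.0015,0,0,0,0],
    [0.0001,0.0015,0,0,0,0]
  ]
}}

```text
clock: 4.97
ee_pos: [0.5276, 0.247, 0.1228]
ee_rot: [[-0.998, 0.06, 0.001], [0.06, 0.998, -0.003], [-0.001, -0.003, -1.0]]
wrist_force: [-0.4, -6.4, 4.8]
grip_width: 0.172
grasp_force: 79.2
```

Emit:
{"method": "drive_tool", "body": {
  "deltas": [
    [0.0001,0.0015,0,0,0,0],
    [0.0001,0.0015,0,0,0,0]
  ]
}}

```text
clock: 5.22
ee_pos: [0.5277, 0.2482, 0.1228]
ee_rot: [[-0.998, 0.06, 0.001], [0.06, 0.998, -0.003], [-0.001, -0.003, -1.0]]
wrist_force: [0.3, -6.3, 4.5]
grip_width: 0.172
grasp_force: 79.3
```

Emit:
{"method": "drive_tool", "body": {
  "deltas": [
    [0.0001,0.0015,0,0,0,0],
    [0.0001,0.0015,0,0,0,0]
  ]
}}

```text
clock: 5.48
ee_pos: [0.5278, 0.2494, 0.1229]
ee_rot: [[-0.998, 0.06, 0.001], [0.06, 0.998, -0.004], [-0.001, -0.004, -1.0]]
wrist_force: [-1.0, -7.5, 5.8]
grip_width: 0.17
grasp_force: 79.4
```

Emit:
{"method": "drive_tool", "body": {
  "deltas": [
    [0.0001,0.0015,0,0,0,0],
    [0.0001,0.0015,0,0,0,0]
  ]
}}

```text
clock: 5.72
ee_pos: [0.5279, 0.2505, 0.1229]
ee_rot: [[-0.998, 0.06, 0.0], [0.06, 0.998, -0.005], [-0.001, -0.005, -1.0]]
wrist_force: [-0.7, -9.1, 6.0]
grip_width: 0.169
grasp_force: 79.5
```

Emit:
{"method": "drive_tool", "body": {
  "deltas": [
    [0.0001,0.002,0,0,0,0],
    [0.0001,0.002,0,0,0,0]
  ]
}}

```text
clock: 5.98
ee_pos: [0.528, 0.252, 0.1229]
ee_rot: [[-0.998, 0.059, 0.0], [0.059, 0.998, -0.006], [-0.0, -0.006, -1.0]]
wrist_force: [-2.0, -12.1, 7.2]
grip_width: 0.174
grasp_force: 79.6
```

```bash
python3 - <<'E'
from h import *
s=robot.get_state();print(s["clock"],s["ee_pos"],s["wrist_force"])
im=wrist()[0]["color"]; cv2.imwrite("pics/w3.png",cv2.resize(im[180:300,300:500],None,fx=4,fy=4,interpolation=cv2.INTER_CUBIC))
E
```

```text
5.975 [0.52798365 0.25201685 0.12293154] [ -2.01323569 -12.14795474   7.24666128]
```

View pics/w3.png

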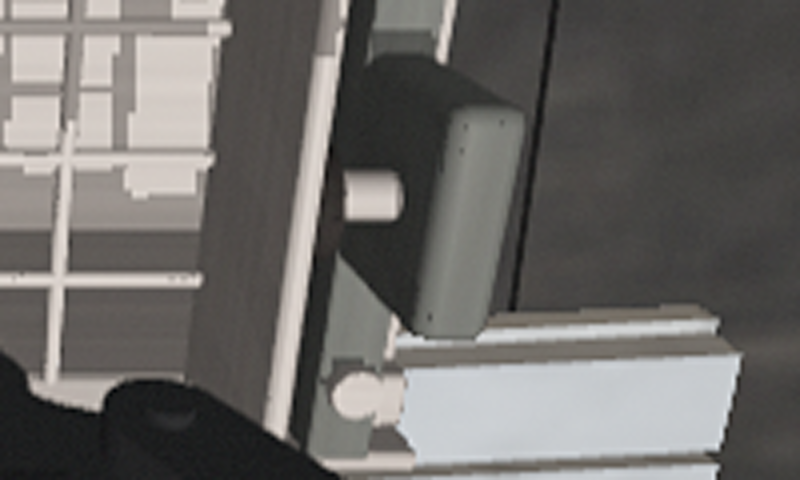

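Emit:
{"method": "drive_tool", "body": {
  "deltas": [
    [-0.0004,-0.007,0.0005,0,0,0],
    [-0.0009,-0.015,0.0005,0,0,0],
    [-0.0014,-0.023,0.0005,0,0,0],
    [-0.0018,-0.03,0.0005,0,0,0],
    [-0.002,-0.034,0.0005,0,0,0],
    [-0.0022,-0.037,0.0005,0,0,0],
    [-0.0022,-0.037,0.0005,0,0,0]
  ]
}}

```text
clock: 6.9
ee_pos: [0.5253, 0.2172, 0.1227]
ee_rot: [[-0.998, 0.06, -0.0], [0.06, 0.998, -0.001], [0.0, -0.001, -1.0]]
wrist_force: [-0.5, 1.0, 0.1]
grip_width: 0.171
grasp_force: 78.9
```

Emit:
{"method": "drive_tool", "body": {
  "deltas": [
    [-0.0001,-0.0015,0,0,0,0],
    [-0.0001,-0.0015,0,0,0,0]
  ]
}}

```text
clock: 7.15
ee_pos: [0.5252, 0.2162, 0.1227]
ee_rot: [[-0.998, 0.06, -0.0], [0.06, 0.998, -0.0], [-0.0, -0.0, -1.0]]
wrist_force: [0.5, 3.1, 0.1]
grip_width: 0.171
grasp_force: 78.9
```

Emit:
{"method": "drive_tool", "body": {
  "deltas": [
    [-0.0001,-0.0015,0,0,0,0],
    [-0.0001,-0.0015,0,0,0,0]
  ]
}}

```text
clock: 7.4
ee_pos: [0.5251, 0.2147, 0.1227]
ee_rot: [[-0.998, 0.06, -0.0], [0.06, 0.998, -0.0], [0.0, -0.0, -1.0]]
wrist_force: [0.8, 2.6, -0.1]
grip_width: 0.172
grasp_force: 78.8
```

Emit:
{"method": "drive_tool", "body": {
  "deltas": [
    [-0.0001,-0.0015,0,0,0,0],
    [-0.0001,-0.0015,0,0,0,0]
  ]
}}

```text
clock: 7.65
ee_pos: [0.525, 0.213, 0.1227]
ee_rot: [[-0.998, 0.06, -0.0], [0.06, 0.998, -0.0], [0.0, -0.0, -1.0]]
wrist_force: [0.3, 2.7, -0.4]
grip_width: 0.167
grasp_force: 78.8
```

Emit:
{"method": "drive_tool", "body": {
  "deltas": [
    [-0.0001,-0.002,0,0,0,0],
    [-0.0001,-0.002,0,0,0,0]
  ]
}}

```text
clock: 7.9
ee_pos: [0.5249, 0.2113, 0.1227]
ee_rot: [[-0.998, 0.06, -0.0], [0.06, 0.998, 0.0], [0.0, 0.0, -1.0]]
wrist_force: [0.6, 4.4, 0.3]
grip_width: 0.174
grasp_force: 78.8
```

Emit:
{"method": "drive_tool", "body": {
  "deltas": [
    [-0.0001,-0.002,0,0,0,0],
    [-0.0001,-0.002,0,0,0,0]
  ]
}}

```text
clock: 8.15
ee_pos: [0.5248, 0.2096, 0.1227]
ee_rot: [[-0.998, 0.06, 0.0], [0.06, 0.998, 0.001], [0.0, 0.001, -1.0]]
wrist_force: [0.5, 5.7, -0.1]
grip_width: 0.169
grasp_force: 78.8
```

Emit:
{"method": "drive_tool", "body": {
  "deltas": [
    [-0.0001,-0.0015,0,0,0,0],
    [-0.0001,-0.0015,0,0,0,0]
  ]
}}

```text
clock: 8.4
ee_pos: [0.5247, 0.2085, 0.1229]
ee_rot: [[-0.998, 0.06, 0.0], [0.06, 0.998, 0.002], [-0.0, 0.002, -1.0]]
wrist_force: [-0.0, 6.7, -0.3]
grip_width: 0.172
grasp_force: 78.7
```

Emit:
{"method": "drive_tool", "body": {
  "deltas": [
    [-0.0001,-0.0025,0,0,0,0],
    [-0.0001,-0.0025,0,0,0,0]
  ]
}}

```text
clock: 8.65
ee_pos: [0.5246, 0.2065, 0.1229]
ee_rot: [[-0.998, 0.06, 0.0], [0.06, 0.998, 0.003], [-0.0, 0.003, -1.0]]
wrist_force: [-0.1, 9.0, 0.1]
grip_width: 0.17
grasp_force: 78.8
```

Emit:
{"method": "drive_tool", "body": {
  "deltas": [
    [0.0012,0.02,0,0,0,0],
    [0.0023,0.038,0,0,0,0],
    [0.0028,0.047,0,0,0,0]
  ]
}}

```text
clock: 9.02
ee_pos: [0.5276, 0.2521, 0.1229]
ee_rot: [[-0.998, 0.058, -0.0], [0.058, 0.998, -0.004], [-0.0, -0.004, -1.0]]
wrist_force: [-1.3, -11.2, 7.1]
grip_width: 0.169
grasp_force: 79.9
```

Emit:
{"method": "drive_tool", "body": {
  "deltas": [
    [0,0,0,0,0,0]
  ]
}}

```text
clock: 9.15
ee_pos: [0.5276, 0.2525, 0.1228]
ee_rot: [[-0.998, 0.059, 0.0], [0.059, 0.998, -0.002], [-0.0, -0.002, -1.0]]
wrist_force: [0.6, -4.6, 2.7]
grip_width: 0.171
grasp_force: 79.3
```

```bash
python3 - <<'E'
from h import *
im=wrist()[0]["color"]; cv2.imwrite("pics/w4.png",cv2.resize(im[110:320,110:410],None,fx=2.5,fy=2.5,interpolation=cv2.INTER_CUBIC))
s=robot.get_state();print(s["clock"],s["ee_pos"],s["wrist_force"])
E
```

```text
9.2 [0.52760569 0.25254602 0.12273954] [ 0.03475347 -2.81403302  1.99300333]
```

View pics/w4.png

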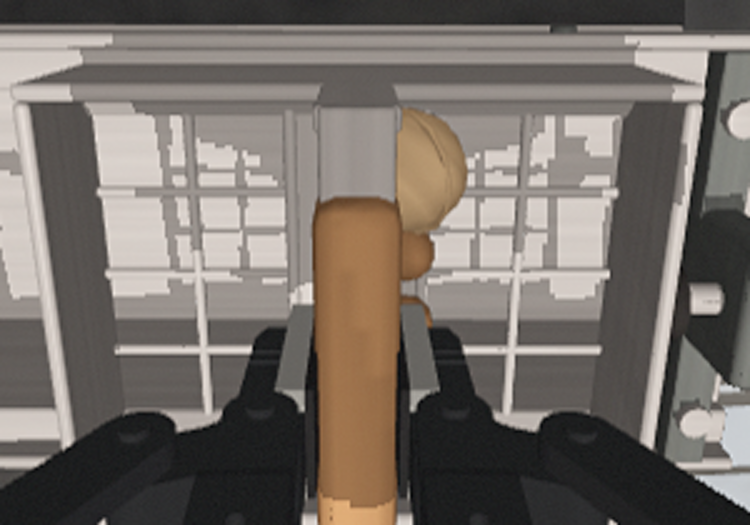

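Emit:
{"method": "drive_tool", "body": {
  "deltas": [
    [-0.0014,-0.023,0,0,0,0],
    [-0.0027,-0.045,0,0,0,0]
  ]
}}

```text
clock: 9.45
ee_pos: [0.5246, 0.2072, 0.1229]
ee_rot: [[-0.998, 0.059, 0.0], [0.059, 0.998, 0.003], [-0.0, 0.003, -1.0]]
wrist_force: [0.8, 9.5, 1.9]
grip_width: 0.17
grasp_force: 79.4
```

Emit:
{"method": "drive_tool", "body": {
  "deltas": [
    [0,0,0,0,0,0]
  ]
}}

```text
clock: 9.57
ee_pos: [0.5247, 0.2067, 0.1229]
ee_rot: [[-0.998, 0.062, 0.001], [0.062, 0.998, 0.003], [-0.001, 0.004, -1.0]]
wrist_force: [-0.2, 7.8, -0.5]
grip_width: 0.172
grasp_force: 79.2
```

Emit:
{"method": "drive_tool", "body": {
  "deltas": [
    [0.0014,0.023,0,0,0,0],
    [0.0027,0.045,0,0,0,0]
  ]
}}

```text
clock: 9.82
ee_pos: [0.5276, 0.2505, 0.1228]
ee_rot: [[-0.998, 0.061, -0.0], [0.061, 0.998, -0.003], [0.0, -0.003, -1.0]]
wrist_force: [-1.8, -9.4, 5.3]
grip_width: 0.172
grasp_force: 80.0
```

Emit:
{"method": "drive_tool", "body": {
  "deltas": [
    [0,0,0,0,0,0]
  ]
}}

```text
clock: 9.95
ee_pos: [0.5277, 0.2525, 0.1227]
ee_rot: [[-0.998, 0.059, 0.0], [0.059, 0.998, -0.0], [-0.001, -0.0, -1.0]]
wrist_force: [1.6, -1.2, 0.8]
grip_width: 0.167
grasp_force: 79.5
```

```bash
python3 - <<'E'
from h import *
im=wrist()[0]["color"]; cv2.imwrite("pics/w5.png",cv2.resize(im[110:320,110:410],None,fx=2.5,fy=2.5,interpolation=cv2.INTER_CUBIC))
s=robot.get_state();print(s["clock"],s["ee_pos"],s["wrist_force"])
E
```

```text
10.0 [0.52766504 0.25233406 0.12272776] [ 2.02131867 -2.00106199  1.59322035]
```

View pics/w5.png

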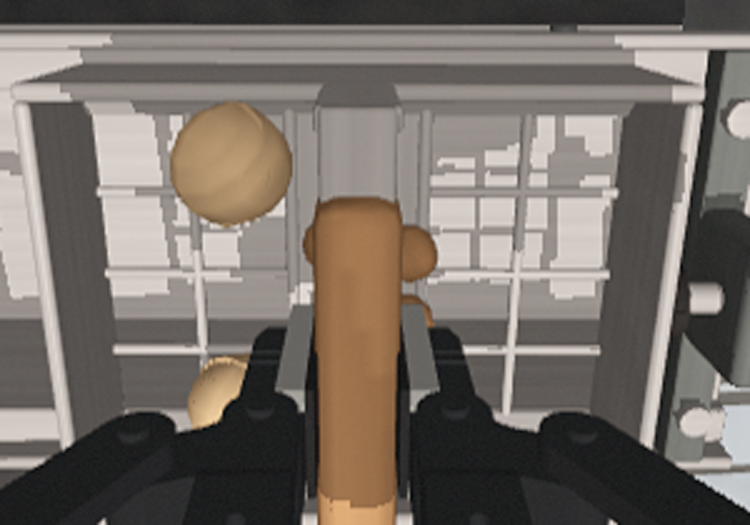

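Emit:
{"method": "drive_tool", "body": {
  "deltas": [
    [-0.0022,-0.037,0,0,0,0],
    [-0.0027,-0.045,0,0,0,0],
    [-0.0027,-0.045,0,0,0,0]
  ]
}}

```text
clock: 10.38
ee_pos: [0.5248, 0.2082, 0.1229]
ee_rot: [[-0.998, 0.061, 0.001], [0.061, 0.998, 0.004], [-0.001, 0.004, -1.0]]
wrist_force: [0.6, 5.8, -0.2]
grip_width: 0.175
grasp_force: 79.7
```

Emit:
{"method": "drive_tool", "body": {
  "deltas": [
    [0.0022,0.037,0,0,0,0],
    [0.0027,0.045,0,0,0,0],
    [0.0027,0.045,0,0,0,0]
  ]
}}

```text
clock: 10.75
ee_pos: [0.5274, 0.2519, 0.1227]
ee_rot: [[-0.998, 0.059, -0.0], [0.059, 0.998, -0.001], [0.0, -0.001, -1.0]]
wrist_force: [-1.0, -2.9, 2.0]
grip_width: 0.168
grasp_force: 80.3
```

Emit:
{"method": "drive_tool", "body": {
  "deltas": [
    [-0.0022,-0.037,0,0,0,0],
    [-0.0027,-0.045,0,0,0,0],
    [-0.0005,-0.008,0,0,0,0],
    [0,0,0,0,0,0],
    [-0.0022,-0.037,0,0,0,0],
    [-0.0027,-0.045,0,0,0,0],
    [-0.0005,-0.008,0,0,0,0],
    [0,0,0,0,0,0]
  ]
}}

```text
clock: 11.75
ee_pos: [0.5275, 0.2516, 0.1229]
ee_rot: [[-0.998, 0.058, -0.0], [0.058, 0.998, -0.004], [-0.0, -0.004, -1.0]]
wrist_force: [-0.4, -10.5, 5.9]
grip_width: 0.174
grasp_force: 81.5
```

```bash
python3 - <<'E'
from h import *
im=wrist()[0]["color"]; cv2.imwrite("pics/w6.png",cv2.resize(im[110:320,110:410],None,fx=2.5,fy=2.5,interpolation=cv2.INTER_CUBIC))
s=robot.get_state();print(s["clock"],s["ee_pos"],s["wrist_force"])
E
```

```text
11.8 [0.52754475 0.25194583 0.12284747] [-0.16205136 -5.06694573  1.15314928]
```

View pics/w6.png

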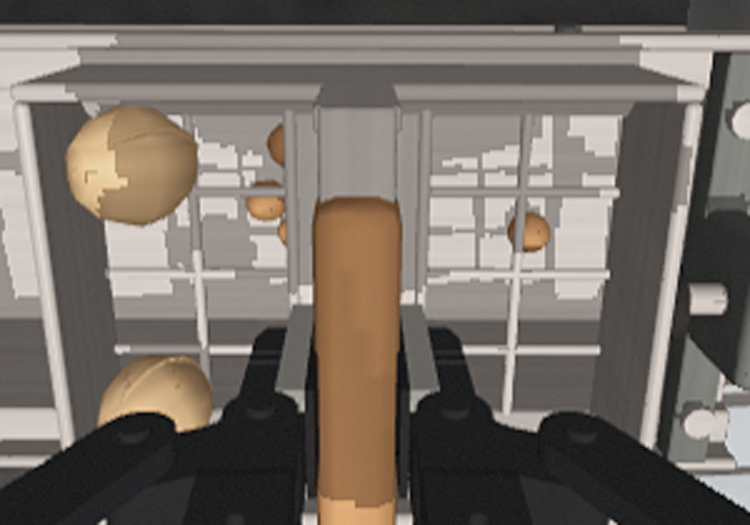

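Emit:
{"method": "drive_tool", "body": {
  "deltas": [
    [0.0001,0.002,0,0,0,0],
    [0.0001,0.002,0,0,0,0],
    [0.0001,0.002,0,0,0,0]
  ]
}}

```text
clock: 12.18
ee_pos: [0.5275, 0.2521, 0.1229]
ee_rot: [[-0.998, 0.059, -0.001], [0.059, 0.998, -0.004], [0.0, -0.004, -1.0]]
wrist_force: [-0.3, -8.1, 4.0]
grip_width: 0.169
grasp_force: 81.3
```

Emit:
{"method": "drive_tool", "body": {
  "deltas": [
    [-0.0009,-0.015,0,0,0,0],
    [-0.0018,-0.03,0,0,0,0],
    [-0.0024,-0.041,0,0,0,0],
    [-0.0027,-0.045,0,0,0,0],
    [-0.0028,-0.047,0,0,0,0],
    [-0.0029,-0.0485,0,0,0,0],
    [-0.0029,-0.0485,0,0,0,0]
  ]
}}

```text
clock: 13.05
ee_pos: [0.5246, 0.207, 0.1229]
ee_rot: [[-0.998, 0.06, 0.0], [0.06, 0.998, 0.003], [-0.0, 0.003, -1.0]]
wrist_force: [1.0, 7.6, -0.0]
grip_width: 0.171
grasp_force: 80.7
```

Emit:
{"method": "drive_tool", "body": {
  "deltas": [
    [0.0007,0.011,0,0,0,0],
    [0.0013,0.022,0,0,0,0],
    [0.0013,0.022,0,0,0,0],
    [0.0013,0.022,0,0,0,0]
  ]
}}

```text
clock: 13.55
ee_pos: [0.526, 0.2285, 0.1228]
ee_rot: [[-0.998, 0.06, 0.0], [0.06, 0.998, 0.001], [-0.0, 0.001, -1.0]]
wrist_force: [0.8, 2.6, 0.4]
grip_width: 0.167
grasp_force: 80.8
```

```bash
python3 - <<'E'
from h import *
s=robot.get_state();r,T=wrist();im=r["color"];cv2.imwrite("pics/w7.png",im)
print(s["clock"],s["ee_pos"],s["wrist_force"])
t=robot.read_camera("top");cv2.imwrite("pics/top1.png",t["color"])
hs=cv2.cvtColor(im,cv2.COLOR_BGR2HSV)
m=mask(im,(5,70,60),(25,255,255),(140,130,370,300))
n,l,st,c=cv2.connectedComponentsWithStats(m)
for i in range(1,n):
    if st[i,4]>8: print(st[i],c[i].round(1),np.median(hs[l==i],0),onz(r,[c[i]],.014,T).round(3)[0,:2])
E
```

```text
13.55 [0.52601119 0.22849855 0.12275238] [0.83832574 2.63014379 0.43436989]
[ 140  152   49   49 1900] [162.8 175.8] [ 16. 101. 166.] [0.506 0.148]
[ 235  189   36  111 3681] [252.5 242.6] [ 14. 132. 154.] [0.578 0.225]
[337 195  17  16 215] [345.3 202.4] [ 14. 131. 159.] [0.542 0.313]
[ 149  252   46   31 1007] [173.6 266.5] [ 16.  98. 176.] [0.6   0.144]
```

Emit:
{"method": "drive_tool", "body": {
  "deltas": [
    [0.0007,0.012,0,0,0,0],
    [0.0013,0.022,0,0,0,0],
    [0.0015,0.026,0,0,0,0],
    [0.0017,0.028,0,0,0,0],
    [0.0017,0.028,0,0,0,0]
  ]
}}

```text
clock: 14.28
ee_pos: [0.5276, 0.2537, 0.123]
ee_rot: [[-0.998, 0.059, -0.001], [0.059, 0.998, -0.006], [0.001, -0.006, -1.0]]
wrist_force: [-1.3, -12.3, 4.9]
grip_width: 0.175
grasp_force: 81.5
```

Emit:
{"method": "drive_tool", "body": {
  "deltas": [
    [-0.0009,-0.015,0,0,0,0],
    [-0.0018,-0.03,0,0,0,0],
    [-0.0025,-0.042,0,0,0,0],
    [-0.0028,-0.047,0,0,0,0],
    [-0.003,-0.05,0,0,0,0],
    [-0.0031,-0.0515,0,0,0,0],
    [-0.0031,-0.0515,0,0,0,0]
  ]
}}

```text
clock: 15.15
ee_pos: [0.5246, 0.2061, 0.1231]
ee_rot: [[-0.998, 0.061, 0.001], [0.061, 0.998, 0.005], [-0.0, 0.005, -1.0]]
wrist_force: [0.4, 10.2, 0.6]
grip_width: 0.169
grasp_force: 80.7
```

Emit:
{"method": "drive_tool", "body": {
  "deltas": [
    [0.0007,0.012,0,0,0,0],
    [0.0014,0.023,0,0,0,0],
    [0.0014,0.0235,0,0,0,0],
    [0.0014,0.0235,0,0,0,0]
  ]
}}

```text
clock: 15.65
ee_pos: [0.526, 0.228, 0.1228]
ee_rot: [[-0.998, 0.06, 0.0], [0.06, 0.998, 0.001], [-0.0, 0.001, -1.0]]
wrist_force: [0.1, 0.7, 0.8]
grip_width: 0.171
grasp_force: 80.9
```

```bash
python3 - <<'E'
from h import *
t=robot.read_camera("top");im=t["color"]
m=mask(im,(12,70,90),(32,255,255),(335,175,405,235));R,c=rect(m)
# tray outer corners: fit lines by approx polygon
q=cv2.approxPolyDP(cv2.convexHull(c),4,True).reshape(-1,2);w=onz(t,q,.018);print("top",q.tolist(),w.round(4)[:,:2].tolist(),w.mean(0).round(4))
s=robot.read_camera("scene");im=s["color"];cv2.imwrite("pics/s2.png",im)
m=mask(im,(8,60,60),(32,255,255),(280,275,400,365));R,c=rect(m)
q=cv2.approxPolyDP(cv2.convexHull(c),4,True).reshape(-1,2);w=onz(s,q,.018);print("scene",q.tolist(),w.round(4)[:,:2].tolist())
M=cv2.moments(c);print(onz(s,[(M["m10"]/M["m00"],M["m01"]/M["m00"])],.012))
E
```

```text
top [[393, 184], [392, 225], [344, 222], [344, 183]] [[0.6348, -0.4308], [0.4794, -0.4196], [0.4905, -0.2396], [0.6385, -0.2442]] [ 0.5608 -0.3335  0.018 ]
scene [[288, 298], [340, 280], [389, 322], [394, 333], [339, 360], [290, 307]] [[0.4923, -0.2412], [0.6413, -0.2497], [0.6366, -0.4118], [0.6214, -0.4396], [0.4752, -0.4361], [0.4789, -0.2682]]
[[ 0.55770061 -0.34760206  0.012     ]]
```

Emit:
{"method": "drive_tool", "body": {
  "deltas": [
    [0,0,0.008,0,0,0],
    [0,0,0.025,0,0,0],
    [0,0,0.055,0,0,0],
    [0,0,0.09,0,0,0],
    [0,0,0.125,0,0,0],
    [0,0,0.155,0,0,0],
    [0,0,0.175,0,0,0],
    [0,0,0.18,0,0,0]
  ]
}}

```text
clock: 16.75
ee_pos: [0.5263, 0.2278, 0.3046]
ee_rot: [[-0.998, 0.06, 0.002], [0.06, 0.998, 0.001], [-0.002, 0.001, -1.0]]
wrist_force: [0.2, -0.1, -4.6]
grip_width: 0.173
grasp_force: 80.1
```

Emit:
{"method": "drive_tool", "body": {
  "deltas": [
    [0,-0.01,0,0,0,0],
    [0,-0.03,0,0,0,0],
    [0,-0.06,0,0,0,0],
    [0,-0.095,0,0,0,0],
    [0,-0.13,0,0,0,0],
    [0,-0.165,0,0,0,0],
    [0,-0.2,0,0,0,0],
    [0,-0.235,0,0,0,0]
  ]
}}

```text
clock: 17.75
ee_pos: [0.5248, -0.0097, 0.3013]
ee_rot: [[-0.998, 0.061, -0.002], [0.061, 0.998, -0.0], [0.002, -0.0, -1.0]]
wrist_force: [0.9, -0.1, -5.0]
grip_width: 0.176
grasp_force: 80.1
```

Emit:
{"method": "drive_tool", "body": {
  "deltas": [
    [0,-0.032,0,0,0,0],
    [0,-0.06,0,0,0,0],
    [0,-0.08,0,0,0,0],
    [0,-0.09,0,0,0,0],
    [0,-0.095,0,0,0,0],
    [0,-0.095,0,0,0,0],
    [0,-0.095,0,0,0,0]
  ]
}}

```text
clock: 18.62
ee_pos: [0.526, -0.1016, 0.3028]
ee_rot: [[-0.998, 0.059, 0.0], [0.059, 0.998, 0.0], [0.0, 0.0, -1.0]]
wrist_force: [-0.6, 1.4, -4.2]
grip_width: 0.173
grasp_force: 80.1
```

```bash
python3 - <<'E'
from h import *
s=robot.get_state();print(s["clock"],s["ee_pos"],s["ee_rot"].round(3).tolist(),s["wrist_force"],s["grip_width"])
r,T=wrist();im=r["color"];cv2.imwrite("pics/w8.png",im)
m=mask(im,(8,60,60),(32,255,255),(0,60,160,300))
n,l,st,c=cv2.connectedComponentsWithStats(m)
for i in range(1,n):
    if st[i,4]>300: print(st[i],c[i].round(1))
R,cc=rect(m);q=cv2.approxPolyDP(cv2.convexHull(cc),4,True).reshape(-1,2);w=onz(r,q,.018,T);print(R,q.tolist(),w.round(4)[:,:2].tolist())
t=robot.read_camera("top")["color"];cv2.imwrite("pics/top2.png",t);hs=cv2.cvtColor(t,cv2.COLOR_BGR2HSV)
m=mask(t,(5,60,40),(22,255,255),(180,190,262,236));n,l,st,c=cv2.connectedComponentsWithStats(m)
print("bin",[(st[i].tolist(),c[i].round(1).tolist()) for i in range(1,n)])
E
```

```text
18.625 [ 0.52597866 -0.10161194  0.30281114] [[-0.998, 0.059, 0.0], [0.059, 0.998, 0.0], [0.0, 0.0, -1.0]] [-0.64014282  1.36782189 -4.24203198] 0.17256365400236878
[  33  136  104   97 7224] [ 81.7 183.1]
[ 136  152   24   65 1024] [150.2 180.2]
((85.75984191894531, 184.72506713867188), (94.80746459960938, 103.18443298339844), 88.38645935058594) [[136, 136], [125, 231], [56, 232], [33, 141]] [[0.485, -0.2718], [0.6358, -0.3173], [0.6309, -0.4302], [0.4833, -0.4253]]
bin [([195, 207, 4, 4, 11], [196.5, 208.4]), ([218, 208, 6, 7, 22], [220.5, 211.3]), ([218, 219, 3, 4, 11], [219.1, 220.4])]
```

Emit:
{"method": "drive_tool", "body": {
  "deltas": [
    [0.001,-0.01,0,0,0,0.003],
    [0.004,-0.035,0,0,0,0.006],
    [0.01,-0.075,0,0,0,0.01],
    [0.017,-0.12,0,0,0,0.015],
    [0.023,-0.165,0,0,0,0.02],
    [0.028,-0.2,0,0,0,0.025],
    [0.031,-0.225,0,0,0,0.025],
    [0.033,-0.2345,0,0,0,0.025]
  ]
}}

```text
clock: 19.73
ee_pos: [0.5588, -0.338, 0.3024]
ee_rot: [[-0.999, 0.036, -0.001], [0.036, 0.999, 0.001], [0.001, 0.001, -1.0]]
wrist_force: [-0.0, 0.5, -4.2]
grip_width: 0.165
grasp_force: 80.1
```

Emit:
{"method": "drive_tool", "body": {
  "deltas": [
    [0,0,-0.01,0,0,0],
    [0,0,-0.03,0,0,0],
    [0,0,-0.06,0,0,0],
    [0,0,-0.095,0,0,0],
    [0,0,-0.125,0,0,0],
    [0,0,-0.15,0,0,0],
    [0,0,-0.165,0,0,0],
    [0,0,-0.17,0,0,0]
  ]
}}

```text
clock: 20.72
ee_pos: [0.5583, -0.3356, 0.131]
ee_rot: [[-0.999, 0.034, -0.002], [0.034, 0.999, 0.002], [0.002, 0.001, -1.0]]
wrist_force: [-1.4, 0.3, -3.9]
grip_width: 0.174
grasp_force: 80.1
```

Emit:
{"method": "drive_tool", "body": {
  "deltas": [
    [0,0,-0.005,0,0,0],
    [0,0,-0.01,0,0,0],
    [0,0,-0.01,0,0,0]
  ]
}}

```text
clock: 21.1
ee_pos: [0.5589, -0.3369, 0.1229]
ee_rot: [[-0.999, 0.035, 0.0], [0.035, 0.999, -0.0], [-0.0, -0.0, -1.0]]
wrist_force: [0.2, 0.5, -5.1]
grip_width: 0.176
grasp_force: 80.1
```

```bash
python3 - <<'E'
from h import *
s=robot.get_state();print(s["clock"],s["ee_pos"],s["ee_rot"].round(3).tolist(),s["wrist_force"])
r,T=wrist();im=r["color"];cv2.imwrite("pics/w9.png",im)
# tray rim visible around the sieve: wood runs along a row and column profiles
m=mask(im,(8,60,90),(32,255,255))
for row in (170,190,210,230): 
    x=np.flatnonzero(np.diff(np.r_[0,(m[row]>0).astype(int),0]));print("row",row,x.tolist())
for col in (170,200,220,300,330):
    x=np.flatnonzero(np.diff(np.r_[0,(m[:,col]>0).astype(int),0]));print("col",col,x.tolist())
E
```

```text
21.1 [ 0.55894382 -0.33688321  0.12291969] [[-0.999, 0.035, 0.0], [0.035, 0.999, -0.0], [-0.0, -0.0, -1.0]] [ 0.19203595  0.46216986 -5.07536958]
row 170 [137, 224, 282, 318, 322, 356, 469, 495]
row 190 [35, 36, 37, 38, 39, 45, 140, 185, 189, 224, 240, 266, 282, 316, 321, 354, 488, 508, 509, 510]
row 210 [154, 187, 191, 225, 236, 271, 281, 315, 319, 352, 507, 512]
row 230 [156, 188, 192, 225, 236, 270, 281, 314, 318, 350, 465, 512]
col 170 [109, 136, 153, 217, 222, 248, 251, 275]
col 200 [108, 136, 156, 185, 189, 217, 222, 248, 252, 267]
col 220 [109, 136, 156, 185, 189, 217, 222, 242]
col 300 [108, 136, 156, 185, 189, 217, 221, 248, 252, 267]
col 330 [108, 136, 156, 185, 189, 217, 222, 248, 252, 267]
```

```bash
python3 - <<'E'
from h import *
im=cv2.imread("pics/w9.png");r,T=wrist()
m=mask(im,(8,60,90),(32,255,255))
for row in (113,118,123,128,132):
    x=np.flatnonzero(np.diff(np.r_[0,(m[row]>0).astype(int),0]));x=x[(x>80)&(x<430)]
    w=onz(r,[(x[0]-.5,row),(x[-1]-.5,row)],.018,T);print(row,x.tolist(),w.round(4)[:,:2].tolist(),w.mean(0)[1].round(4))
for col in(150,200,300,350):
    x=np.flatnonzero(m[90:140,col])[0]+89.5;print(col,x,onz(r,[(col,x)],.018,T).round(4)[0,:2])
E
```

```text
113 [143, 362] [[0.4862, -0.427], [0.4927, -0.2444]] -0.3357
118 [143, 350, 352, 362] [[0.4903, -0.4276], [0.4967, -0.2441]] -0.3359
123 [144, 350, 351, 361] [[0.4944, -0.4274], [0.5008, -0.2446]] -0.336
128 [145, 360] [[0.4985, -0.4271], [0.5049, -0.2452]] -0.3362
132 [145, 349, 350, 360] [[0.5018, -0.4276], [0.5083, -0.2449]] -0.3363
150 108.5 [ 0.4829 -0.4202]
200 107.5 [ 0.4835 -0.3787]
300 107.5 [ 0.4865 -0.2958]
350 107.5 [ 0.4879 -0.2543]
```

Emit:
{"method": "drive_tool", "body": {
  "deltas": [
    [0.001,0.001,-0.01,0,0,0],
    [0.001,0.001,-0.025,0,0,0],
    [0.001,0.001,-0.04,0,0,0],
    [0.001,0.001,-0.05,0,0,0],
    [0.001,0.001,-0.056,0,0,0],
    [0.001,0.001,-0.059,0,0,0],
    [0.001,0.001,-0.06,0,0,0],
    [0.001,0.001,-0.06,0,0,0]
  ]
}}

```text
clock: 22.2
ee_pos: [0.5602, -0.336, 0.0633]
ee_rot: [[-0.999, 0.035, 0.001], [0.035, 0.999, -0.001], [-0.001, -0.0, -1.0]]
wrist_force: [-0.1, 0.3, -3.7]
grip_width: 0.172
grasp_force: 80.1
```

Emit:
{"method": "drive_tool", "body": {
  "deltas": [
    [0,0,-0.001,0,0,0],
    [0,0,-0.001,0,0,0]
  ]
}}

```text
clock: 22.45
ee_pos: [0.5599, -0.3358, 0.0619]
ee_rot: [[-0.999, 0.035, 0.0], [0.035, 0.999, -0.0], [-0.0, -0.0, -1.0]]
wrist_force: [0.5, -0.9, -4.2]
grip_width: 0.174
grasp_force: 80.1
```

Emit:
{"method": "drive_tool", "body": {
  "deltas": [
    [0,0,-0.001,0,0,0],
    [0,0,-0.001,0,0,0],
    [0,0,-0.001,0,0,0]
  ]
}}

```text
clock: 22.82
ee_pos: [0.5599, -0.3358, 0.0608]
ee_rot: [[-0.999, 0.035, 0.0], [0.035, 0.999, 0.0], [-0.0, 0.0, -1.0]]
wrist_force: [0.4, -0.2, -3.8]
grip_width: 0.174
grasp_force: 80.1
```

Emit:
{"method": "drive_tool", "body": {
  "deltas": [
    [0,0,-0.0005,0,0,0],
    [0,0,-0.0005,0,0,0],
    [0,0,-0.0005,0,0,0]
  ]
}}

```text
clock: 23.2
ee_pos: [0.5599, -0.3358, 0.0608]
ee_rot: [[-0.999, 0.035, 0.0], [0.035, 0.999, -0.0], [-0.0, -0.0, -1.0]]
wrist_force: [-2.2, 1.6, 1.0]
grip_width: 0.174
grasp_force: 80.7
```

Emit:
{"method": "drive_tool", "body": {
  "deltas": [
    [0,0,0,0,0,0],
    [0,0,0,0,0,0],
    [0,0,0,0,0,0],
    [0,0,0,0,0,0]
  ],
  "grip": 0.6
}}

```text
clock: 23.7
ee_pos: [0.5601, -0.3359, 0.0604]
ee_rot: [[-0.999, 0.035, 0.0], [0.035, 0.999, -0.0], [-0.0, -0.0, -1.0]]
wrist_force: [-0.1, 0.3, -0.0]
grip_width: 0.602
grasp_force: 0.0
```

Emit:
{"method": "drive_tool", "body": {
  "deltas": [
    [0,0,0.01,0,0,0],
    [0,0,0.03,0,0,0],
    [0,0,0.06,0,0,0],
    [0,0,0.1,0,0,0],
    [0,0,0.15,0,0,0],
    [0,0,0.2,0,0,0],
    [0,0,0.23,0,0,0],
    [0,0,0.24,0,0,0]
  ]
}}

```text
clock: 24.7
ee_pos: [0.5608, -0.3364, 0.3053]
ee_rot: [[-0.999, 0.035, 0.006], [0.035, 0.999, -0.004], [-0.006, -0.004, -1.0]]
wrist_force: [-0.6, 0.2, 0.1]
grip_width: 0.602
grasp_force: 0.0
```

```bash
python3 - <<'E'
from h import *
s=robot.get_state();print(s["clock"],s["ee_pos"],s["wrist_force"],s["grip_width"])
r,T=wrist();im=r["color"];cv2.imwrite("pics/w10.png",im)
m=mask(im,(8,75,60),(20,255,255),(150,90,360,260));R,_=rect(mask(im,(8,110,60),(17,255,255),(235,100,275,260)))
print("handle",R,onz(r,[R[0]],.088,T),onz(r,cv2.boxPoints(R),.088,T).round(3).tolist())
t=robot.read_camera("scene")["color"];cv2.imwrite("pics/s3.png",t)
t=robot.read_camera("top");im=t["color"];cv2.imwrite("pics/top3.png",im)
for bx in((180,190,262,236),):
    m=mask(im,(5,60,40),(22,255,255),bx);n,l,st,c=cv2.connectedComponentsWithStats(m)
    for i in range(1,n): print(st[i].tolist(),onz(t,[c[i]],.014).round(3)[0,:2])
E
```

```text
24.7 [ 0.56080678 -0.33635056  0.3053477 ] [-0.58301777  0.21060799  0.11276845] 0.6022099889962703
handle ((253.5, 163.0), (62.0, 11.0), 90.0) [[ 0.55784206 -0.33652707  0.088     ]] [[0.519, -0.342, 0.088], [0.519, -0.328, 0.088], [0.6, -0.331, 0.088], [0.599, -0.345, 0.088]]
[195, 207, 4, 4, 11] [0.542 0.315]
[218, 208, 6, 7, 22] [0.531 0.225]
[218, 219, 3, 4, 11] [0.497 0.23 ]
```

```bash
python3 -c "
from station import robot
print(robot.finish_job())"
```

```text
the job is handed in; nothing more can be done
None
```

I handed the job in without a verdict shown: by my readings each buffer was met at least twice, left first, with estimated push-in of about 6 mm at most. The sieve lies within about 2 mm of the tray's centre, and four hazelnuts show in the bin (two as one merged blob); I last saw the walnuts in the sieve during the shaking.

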